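Open the long walnut box at the market stall

TASK

Open the longer of the two wooden walnut boxes for the customers: raise the gripping-block end of its lid over the stop lip, slide the lid out of its grooves, and lay it flat, block up, on the middle of the dark wooden board. Set it down without dropping it, and leave the lid of the shorter box where it is.

Things in the scene. Friction and masses are not known exactly. Their poses are not given: they have to be found in the camera images.
- long_box: Longer of two light-wood boxes, fixed, 200 (x) x 112 x 72 mm. Origin: centre of underside. Two side ledges carry the lid's underside 50 mm up. Stop lip across the -x end (nearer the robot), outer face x = -100, 8 mm thick, and cheeks along the sides rise 10 mm above the ledges. Over x = +32 to +92 rails form grooves 15 mm high over the lid's side edges; behind is a closed wall.
- long_lid: Long box's loose lid: plywood 178 (x) x 90 x 8 mm, about 0.11 kg, starts shut, axes parallel to the box's, 3 mm play all round and 7 mm in the grooves' height. Origin: centre of underside, z up. Gripping block, 30 mm along x, 24 along y, centred at x = -55, y = 0, from 8 to 44 mm above the origin.
- lid_end (a point): Middle of the lower edge of the long lid's block end, 89 mm along -x from the lid's origin. Held by lip and grooves: raise this end 12 to 20 mm, so that the lid tilts 4 to 6 degrees about its far end, then pull along the box's -x; after 60 mm of travel the far end has left the grooves and the lid is free to lift.
- rest_board: Bare dark-wood board, fixed to the counter, 220 (its x axis) x 150 x 12 mm. Origin: centre of its underside; its top is 12 mm above it.
- short_lid: Lid of the other, shorter box (140 mm long, otherwise alike): 118 x 90 x 8 mm with the same gripping block at its end nearer the robot. Origin: centre of its underside. To be left in place.
There are look-alikes about, which are no part of the job. What is shaped like the long_lid but blue is not meant.

How it is judged:
On the way, in this order (a step that is already met when the one before it is completed fails the run):
1. the long lid's block end is raised above the stop lip while the lid is still in its place (z of lid_end in the frame of long_box above 0.0605 m and x of lid_end in the frame of long_box above -0.13 m).
2. the lid is slid out over the lip, low, by more than 46 mm (x of lid_end in the frame of long_box below -0.135 m and z of long_lid in the frame of long_box below 0.1 m).
At the end, for the whole second after the job is handed in: The long box's lid lies released and at rest flat on the dark board (tilt under 0.1 rad), block up, its centre within 35 mm of the board's centre, any way round; the shorter box's lid is within 10 mm of where it was (horizontal distance between long_lid and rest_board below 0.035 m and z of long_lid in the frame of rest_board between 0.006 and 0.02 m and angle between long_lid's own z axis and vertical below 0.1 rad and linear speed of long_lid below 0.02 m/s and distance of short_lid from where it was at the start of the episode below 0.01 m); the robot touches nothing.
It fails at once if the long lid is dropped (falls free at more than 0.7 m/s, as from over 25 mm) (linear speed of long_lid above 0.7 m/s and contact force between the fingers and long_lid below 0.05 N).
It fails at once if the shorter box's lid is moved by more than 20 mm (distance of short_lid from where it was at the start of the episode above 0.02 m).
It also fails if it takes over 38 s, if anything falls off the work surface, if the arm or the gripper's body presses on something with over 40 N, if the wrist force passes 120 N, or if a joint passes its speed limit or range.

ROBOT

A 6-joint arm with a two-finger parallel gripper is mounted at the origin on the work surface. World frame = base frame: x ahead of the robot, y to its left, z up, the work surface at z = 0. Lengths are in m, angles in rad, forces in N, time in s.
With the tool pointing down it reaches from about 0.35 to 0.775 m from the base axis. Payload 7.3 kg.
Tool frame: the origin (TCP) lies midway between the tips of the shut fingers; the grasp point (between the pads) lies ctrl.tcp_to_grasp behind it (ctrl.tcp_to_grasp is the distance from the TCP to the grasp point, in m); z points along the fingers, x is the direction in which the jaws open and shut, and the axes are right-handed (so a half turn about z gives the same grasp; the last joint's range is limited). The gripper opens to 92 mm and grips with 3 to 60 N. Pads are 19 mm wide; open, the fingers measure 130 mm over their backs; the gripper's body (75 mm by 190 mm) begins 47 mm behind the grasp point.
Start: joints at [1.149, 0.342, 1.524, -0, 1.275, -0.146], TCP at [0.143, 0.505, 0.227] pointing down, gripper open.
Joint ranges: [-2.53, 2.53], [-0.77, 2.02], [0.04, 2.7], [-1, 4.14], [0.28, 2.66], [-3.11, 3.11]. Speed limits (rad/s): [2.57, 2.57, 3.14, 3.14, 3.14, 3.14].

INTERFACE

Orientations are given as a 3x3 rotation matrix whose columns are the frame's x, y, z axes.
In Python, from plant import ctrl gives the robot as it stands. The module is installed in compiled form; this text tells all that it offers.
- The arm moves only by the tool servo_tool, never from a script. Its argument "commands" is a list of rows, each a list of 4 numbers: the shift along the tool's x, y, z in m, then the turn about the tool's z in degrees. A call has 1 to 12 rows; each row is the pose to reach, as a shift and turn from the pose commanded when the call began, along the tool's axes at that moment; what a row does not reach only later rows make up. A row lasts 1/10 s, in which the tool goes at most 50 mm and 8.59 degrees, less where a joint would pass 70% of its speed; a pose out of reach is approached as far as the arm can. A call with a gripper value outside its range is refused whole. "gripper" is the finger opening in m, from 0 to 0.0918, set as the call begins (left out, the last holds). The fingers move at their own pace and stop on an object; "grip_force" is the grip in N (left out, the last holds). Time passes only in rows, so rows that repeat a pose let the fingers close. It gives the time, the measured TCP pose, the force and the opening at its end, in the units of the state.
- ctrl.sense(): the state, without advancing time (a new reading comes with each control period).
- ctrl.capture(name): name is "scene" or "side" or "wrist"; returns the picture (384x512x3 uint8, red, green, blue); there is no depth.
- ctrl.camera_params(name): a dict with "fx", "fy", "cx", "cy" (pixels), "world_from_camera" (4x4, takes a point from camera to world coordinates); the wrist camera has in their place "hand_eye" (4x4, takes a point from camera to tool coordinates, whose origin is the TCP and whose axes are the tool frame's). Camera axes: x right, y down, z forward; pixel columns grow to the right and rows downward; lengths in m; the calibration is good to about 2 mm. The wrist camera is an equidistant fisheye: a pixel r from the principal point sees the ray r / f radians off the axis. A picture is of the moment at which its call begins: read the wrist's pose just before it. camera_params takes no time and is no camera call.
- ctrl.job_done(): hands the job in, once; it reports no verdict.
The state is a dict: "time": time; "joint_pos": joint angles; "dq": joint speeds; "tau": joint torques, N m; "eef_pos": TCP position; "tcp_rot": TCP orientation; "wrist_force": force on the tool from outside, world axes, zero at the start; "ft_torque": the same for the moment, N m; "finger_gap": finger opening in m.
Only numpy, scipy, OpenCV 4.12 (cv2) and the standard library are available. Lean on these libraries where they do the work, as an engineer would, in place of code of your own. Each camera call takes 0.05 s, during which the arm holds its last target.

## Working session

There is one attempt and no reset: what is moved stays moved. The work goes in short steps, Python scripts to look and compute and a tool call to move; the robot and the scene stay as the last step left them, time stands still between calls to the robot, and variables do not carry over. Pictures are saved under pics/ and viewed, and the job is handed in when it is done.

Besides the shell and the picture viewer there is one more tool, called after "Emit:" as name(argument=value, ...) on one line, values as JSON. servo_tool: Moves the arm, as the interface text tells. Its arguments: {"type":"object","properties":{"commands":{"type":"array","items":{"type":"array","items":{"type":"number"}}},"gripper":{"type":"number"},"grip_force":{"type":"number"}},"required":["commands"]}

```bash
mkdir -p pics
python3 - <<'E'
from plant import ctrl
import cv2,numpy as np
s=ctrl.sense();print(s['time'],s['eef_pos'],s['tcp_rot'],s['finger_gap'],ctrl.tcp_to_grasp)
for n in ("scene","side","wrist"):
    im=ctrl.capture(n);np.save(f'pics/{n}0.npy',im);cv2.imwrite(f'pics/{n}0.png',cv2.cvtColor(im,cv2.COLOR_RGB2BGR))
    p=ctrl.camera_params(n);print(n,{k:np.round(np.array(v),4).tolist() for k,v in p.items()})
E
```

```text
0.0 [0.14277456 0.50477897 0.22603058] [[ 2.72307164e-01  9.62210180e-01 -6.14033829e-04]
 [ 9.62209125e-01 -2.72307784e-01 -1.43879942e-03]
 [-1.55163364e-03 -1.99033563e-04 -9.99998776e-01]] 0.09210408345770679 0.0188
scene {'fx': 434.1411, 'fy': 434.1411, 'cx': 253.3842, 'cy': 189.1385, 'world_from_camera': [[-0.2183, 0.7183, -0.6606, 1.1993], [0.9759, 0.1639, -0.1442, 0.1496], [0.0048, -0.6761, -0.7367, 0.9095], [0.0, 0.0, 0.0, 1.0]]}
side {'fx': 384.5195, 'fy': 384.5195, 'cx': 252.351, 'cy': 190.3874, 'world_from_camera': [[0.9869, -0.1234, 0.1035, 0.3649], [-0.161, -0.7408, 0.6521, -0.5969], [-0.0038, -0.6603, -0.751, 0.7832], [0.0, 0.0, 0.0, 1.0]]}
wrist {'fx': 297.3186, 'fy': 297.3186, 'cx': 254.1152, 'cy': 191.0007, 'hand_eye': [[1.0, -0.0016, -0.0002, -0.0006], [0.0016, 0.9613, 0.2757, -0.0742], [-0.0002, -0.2757, 0.9613, -0.1585], [0.0, 0.0, 0.0, 1.0]]}
```

View pics/scene0.png

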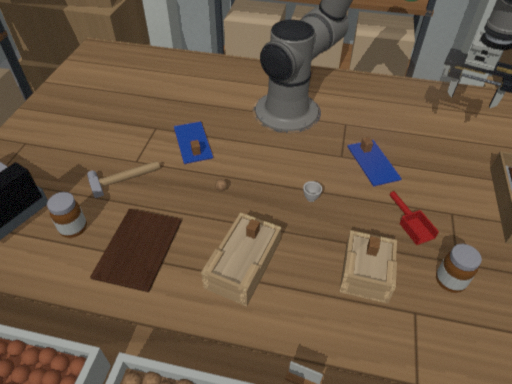

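View pics/side0.png

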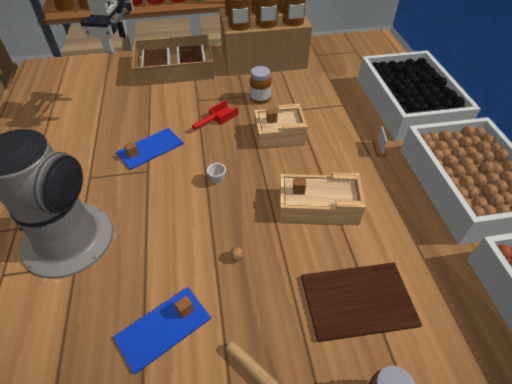

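View pics/wrist0.png

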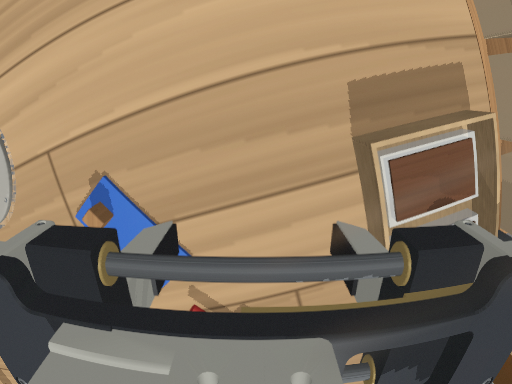

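The candidates are the longer box (scene 243,258; side 320,198), the shorter box (scene 370,265; side 280,125), and two blue lids (scene 193,142 and 374,162). The longer wooden box fits. The dark board is at scene (138,248) and side (358,300). Next I'll check enlarged crops.

Run:
```python
import cv2
a=cv2.imread('pics/scene0.png')[205:310,190:300];b=cv2.imread('pics/side0.png')[165:230,265:375]
cv2.imwrite('pics/c1.png',cv2.resize(a,None,fx=6,fy=5.5,interpolation=cv2.INTER_CUBIC)) if 0 else cv2.imwrite('pics/c1.png',cv2.resize(a,None,fx=5.5,fy=5.5,interpolation=cv2.INTER_CUBIC))
cv2.imwrite('pics/c2.png',cv2.resize(b,None,fx=7,fy=7,interpolation=cv2.INTER_CUBIC))
```

```text
(no output)
```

View pics/c1.png

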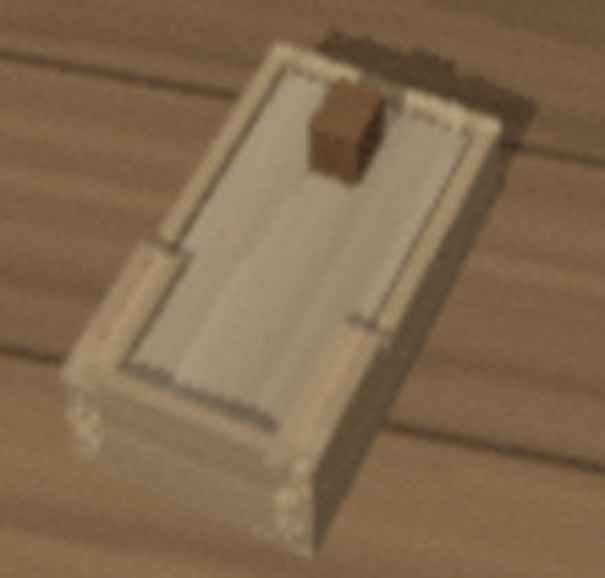

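View pics/c2.png

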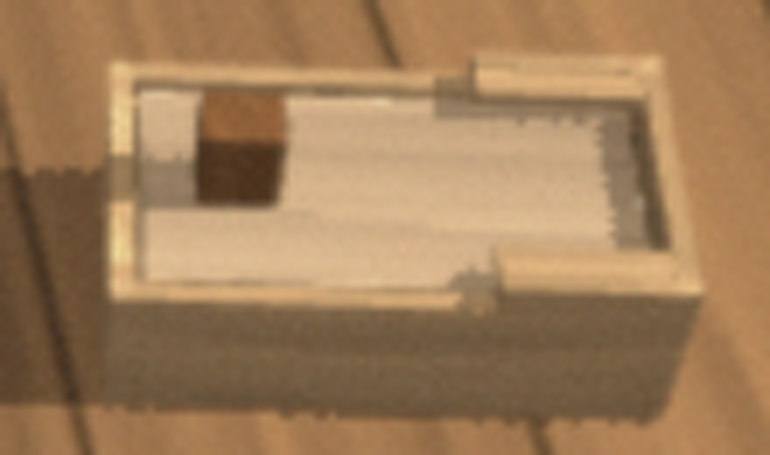

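```bash
cat > h.py <<'E'
import numpy as np,cv2
from plant import ctrl
def cast(n,uv,z):
    p=ctrl.camera_params(n);T=np.array(p['world_from_camera'])
    uv=np.atleast_2d(uv).astype(float)
    d=np.c_[(uv[:,0]-p['cx'])/p['fx'],(uv[:,1]-p['cy'])/p['fy'],np.ones(len(uv))]@T[:3,:3].T
    return T[:3,3]+d*((z-T[2,3])/d[:,2:])
def tri(ua,ub):
    A=[];b=[]
    for n,uv in (('scene',ua),('side',ub)):
        T=np.array(ctrl.camera_params(n)['world_from_camera']);d=cast(n,uv,0)[0]-T[:3,3];d/=np.linalg.norm(d)
        P=np.eye(3)-np.outer(d,d);A.append(P);b.append(P@T[:3,3])
    return np.linalg.lstsq(np.vstack(A),np.hstack(b),rcond=None)[0]
E
python3 - <<'E'
from h import *
np.set_printoptions(precision=4,suppress=True)
c1=lambda x:np.array(x)/5.5+[189.6,204.6]
c2=lambda x:np.array(x)/7+[264.6,164.6]
S1=dict(lipA=(498,120),lipB=(280,45),rearA=(305,465),rearB=(65,375))
S2=dict(lipA=(110,65),lipB=(108,297),rearA=(660,58),rearB=(703,293))
S2x=S2
# scene cam looks toward robot: image left = -y? check both pairings
for k,z in (('lipA',.06),('lipB',.06),('rearA',.072),('rearB',.072)):
    print(k,cast('scene',c1(S1[k]),z)[0],cast('side',c2(S2[k]),z)[0], tri(c1(S1[k]),c2(S2[k])))
bt=[(205,90),(285,92),(285,142),(198,140)]
print('block side',cast('side',c2(bt),.094))
bt=[(345,80),(383,92),(362,150),(312,128)]
print('block scene',cast('scene',c1(bt),.094))
for n,roi in (('scene',(85,200,190,295)),('side',(290,255,425,345))):
    im=cv2.cvtColor(np.load(f'pics/{n}0.npy'),cv2.COLOR_RGB2HSV);m=(im[...,2]<95).astype(np.uint8)
    x0,y0,x1,y1=roi;mm=np.zeros_like(m);mm[y0:y1,x0:x1]=m[y0:y1,x0:x1]
    mm=cv2.morphologyEx(mm,cv2.MORPH_OPEN,np.ones((5,5)))
    c=max(cv2.findContours(mm,0,2)[0],key=cv2.contourArea);a=cv2.contourArea(c)
    q=cv2.approxPolyDP(cv2.convexHull(c),8,True)[:,0];w=cast(n,q,.012)
    r=cv2.minAreaRect(cast(n,c[:,0],.012)[:,:2].astype(np.float32)*1000)
    print(n,a,q.tolist(),w[:,:2],np.linalg.norm(w-np.roll(w,1,0),axis=1),w.mean(0),r)
E
```

```text
lipA [0.5445 0.0748 0.06  ] [0.5455 0.0756 0.06  ] [0.5453 0.0748 0.0609]
lipB [ 0.524  -0.0307  0.06  ] [ 0.5218 -0.0326  0.06  ] [ 0.5223 -0.0311  0.0579]
rearA [0.7386 0.0322 0.072 ] [0.7417 0.0348 0.072 ] [0.7402 0.0325 0.0747]
rearB [ 0.7204 -0.0719  0.072 ] [ 0.7184 -0.0733  0.072 ] [ 0.7193 -0.0722  0.0703]
block side [[ 0.5674  0.0266  0.094 ]
 [ 0.5948  0.0211  0.094 ]
 [ 0.5889 -0.0019  0.094 ]
 [ 0.5595  0.0039  0.094 ]]
block scene [[0.5639 0.0088 0.094 ]
 [0.5667 0.0264 0.094 ]
 [0.5994 0.0242 0.094 ]
 [0.5927 0.0008 0.094 ]]
scene 4472.0 [[181, 218], [149, 291], [92, 278], [128, 209]] [[ 0.5381 -0.1899]
 [ 0.7592 -0.1911]
 [ 0.7567 -0.3349]
 [ 0.5403 -0.3388]] [0.1489 0.2211 0.1438 0.2165] [ 0.6486 -0.2637  0.012 ] ((647.533447265625, -263.8136291503906), (156.293212890625, 225.68707275390625), 88.61612701416016)
side 6658.5 [[394, 264], [419, 326], [316, 339], [302, 275]] [[ 0.754  -0.2011]
 [ 0.7465 -0.3456]
 [ 0.5327 -0.3371]
 [ 0.5401 -0.1941]] [0.214  0.1447 0.214  0.1432] [ 0.6434 -0.2695  0.012 ] ((643.7510986328125, -270.0271301269531), (150.4312286376953, 220.25338745117188), 88.8460922241211)
```

Box corners measure 0.200 m long, and the board measures 0.217 x 0.145 m. Both agree with the given sizes. Box yaw is about -12°. The block centre is (0.578, 0.012) from the side picture and the same from the box geometry. I'll move above the block, with the jaws across the box's y axis.

Emit:
servo_tool(commands=[[-0.03, 0.046, 0, -0.3], [-0.059, 0.092, 0, -0.6], [-0.089, 0.138, 0, -1], [-0.118, 0.184, 0, -1.3], [-0.148, 0.23, 0, -1.6], [-0.178, 0.276, 0, -1.9], [-0.207, 0.322, 0, -2.2], [-0.237, 0.368, 0, -2.5], [-0.266, 0.414, 0, -2.9], [-0.296, 0.46, 0, -3.2], [-0.325, 0.506, 0, -3.5], [-0.355, 0.553, 0, -3.8]], gripper=0.06)

```text
time: 1.35
eef_pos: [0.5413, 0.0538, 0.2265]
tcp_rot: [[0.208, 0.978, -0.0], [0.978, -0.208, 0.0], [0.0, -0.0, -1.0]]
wrist_force: [-0.1, 1.2, -0.2]
finger_gap: 0.0598
```

Emit:
servo_tool(commands=[[0, 0, 0, 0], [0, 0, 0, 0], [0, 0, 0, 0]])

```text
time: 1.65
eef_pos: [0.5396, 0.0564, 0.2264]
tcp_rot: [[0.208, 0.978, -0.001], [0.978, -0.208, 0.0], [0.0, -0.001, -1.0]]
wrist_force: [-0.5, 0.1, -0.5]
finger_gap: 0.0604
```

Run:
```python
from h import *
s=ctrl.sense();print(s['time'],s['eef_pos'],s['tcp_rot'],s['finger_gap'])
cv2.imwrite('pics/w1.png',ctrl.capture('wrist')[...,::-1])
```

```text
1.65 [0.53960033 0.05641664 0.22643285] [[ 2.07532218e-01  9.78227571e-01 -1.09436901e-03]
 [ 9.78228163e-01 -2.07531853e-01  4.38455941e-04]
 [ 2.01793263e-04 -1.16153632e-03 -9.99999305e-01]] 0.060384164370021094
```

View pics/w1.png

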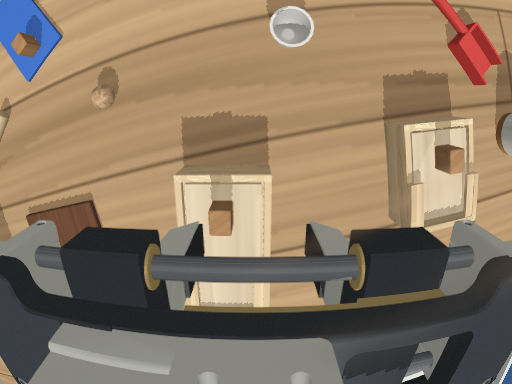

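Run:
```python
from h import *
im=cv2.imread('pics/w1.png');cv2.imwrite('pics/w1c.png',cv2.resize(im[150:260,160:290],None,fx=5,fy=5,interpolation=cv2.INTER_CUBIC))
```

```text
(no output)
```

View pics/w1c.png

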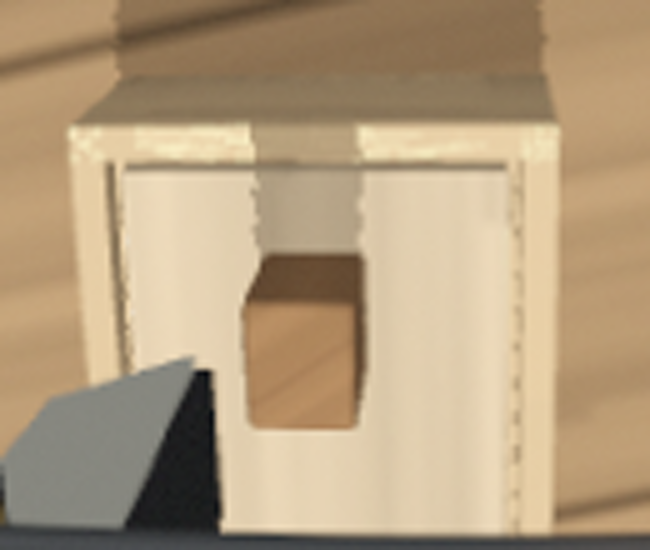

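```bash
cat >> h.py <<'E'
def wcast(uv,z,pos,R):
    p=ctrl.camera_params('wrist');H=np.array(p['hand_eye']);uv=np.atleast_2d(uv).astype(float)
    a=(uv[:,0]-p['cx'])/p['fx'];b=(uv[:,1]-p['cy'])/p['fy'];t=np.hypot(a,b);k=np.sin(t)/t
    d=np.c_[a*k,b*k,np.cos(t)]@(R@H[:3,:3]).T;o=pos+R@H[:3,3]
    return o+d*((z-o[2])/d[:,2:])
E
python3 - <<'E'
from h import *
np.set_printoptions(precision=4,suppress=True)
s=ctrl.sense();P=np.array(s['eef_pos']);R=np.array(s['tcp_rot'])
f=lambda x:np.array(x)/5+[159.6,149.6]
w=wcast(f([(247,300),(362,300),(357,428),(250,428)]),.094,P,R);c=w.mean(0);print(w,c,R.T@(c-P))
w=wcast(f([(70,125),(558,125)]),.06,P,R);print(w,R.T@(w.mean(0)-P),np.linalg.norm(w[0]-w[1]))
E
```

```text
[[ 0.5583  0.0039  0.094 ]
 [ 0.5632  0.0276  0.094 ]
 [ 0.5915  0.0197  0.094 ]
 [ 0.5869 -0.0031  0.094 ]] [0.575 0.012 0.094] [-0.0365  0.044   0.1326]
[[ 0.5194 -0.0341  0.06  ]
 [ 0.5431  0.075   0.06  ]] [-0.0373 -0.0005  0.1667] 0.11165808408586879
```

Wrist rays agree within 3 mm: the block is about (0.576, 0.012), the lip is 112 mm wide, and the lip-to-block distance is 44.5 mm against 45 expected. I'll descend.

Emit:
servo_tool(commands=[[-0.018, 0.022, 0, 0], [-0.036, 0.045, 0, 0], [-0.036, 0.045, 0.03, 0], [-0.036, 0.045, 0.06, 0], [-0.036, 0.045, 0.09, 0], [-0.036, 0.045, 0.12, 0], [-0.036, 0.045, 0.14, 0], [-0.036, 0.045, 0.15, 0], [-0.036, 0.045, 0.16, 0], [-0.036, 0.045, 0.16, 0], [-0.036, 0.045, 0.16, 0]])

```text
time: 2.8
eef_pos: [0.5774, 0.0114, 0.0676]
tcp_rot: [[0.208, 0.978, 0.001], [0.978, -0.208, -0.0], [0.0, 0.001, -1.0]]
wrist_force: [-0.4, 0.3, 0.3]
finger_gap: 0.0601
```

Emit:
servo_tool(commands=[[0, 0, 0, 0], [0, 0, 0, 0], [0, 0, 0, 0], [0, 0, 0, 0], [0, 0, 0, 0], [0, 0, 0, 0]], gripper=0.0, grip_force=6)

```text
time: 3.4
eef_pos: [0.5769, 0.0111, 0.0668]
tcp_rot: [[0.208, 0.978, 0.0], [0.978, -0.208, 0.0], [0.0, 0.0, -1.0]]
wrist_force: [0.1, 0.2, 0.5]
finger_gap: 0.024
```

Emit:
servo_tool(commands=[[0, 0.0005, -0.002, 0], [0, 0.001, -0.004, 0], [0, 0.0015, -0.006, 0], [0, 0.002, -0.008, 0], [0, 0.0025, -0.01, 0], [0, 0.003, -0.012, 0], [0, 0.003, -0.0135, 0], [0, 0.003, -0.0135, 0], [0, 0.003, -0.0135, 0]])

```text
time: 4.3
eef_pos: [0.5798, 0.0105, 0.0802]
tcp_rot: [[0.208, 0.978, 0.0], [0.978, -0.208, 0.0], [0.0, 0.0, -1.0]]
wrist_force: [0.0, 0.9, -1.7]
finger_gap: 0.0236
```

Run:
```python
from h import *
s=ctrl.sense();print(s['time'],s['eef_pos'],s['wrist_force'],s['ft_torque'],s['finger_gap'])
im=ctrl.capture('side')[...,::-1];cv2.imwrite('pics/s2.png',cv2.resize(im[120:230,255:385],None,fx=5,fy=5,interpolation=cv2.INTER_CUBIC))
```

```text
4.3 [0.57984634 0.0105419  0.08023725] [ 1.61653620e-03  8.80249265e-01 -1.73308855e+00] [-0.05271042  0.05881346 -0.0207565 ] 0.023607583853410302
```

View pics/s2.png

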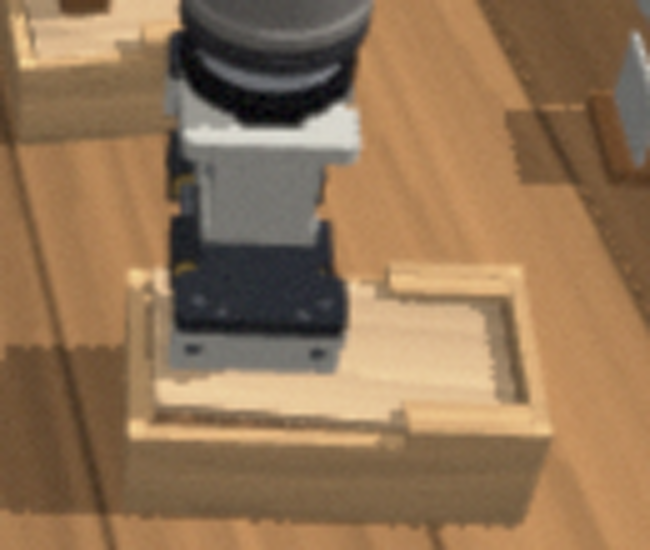

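```bash
cat >> h.py <<'E'
C=np.array([.630,.0005]);U=np.array([.9783,-.2074]);V=np.array([.2074,.9783])
def yplane(n,uv,y):
    a=cast(n,uv,0);b=cast(n,uv,.1)
    ya=(a[:,:2]-C)@V;yb=(b[:,:2]-C)@V;t=((y-ya)/(yb-ya))[:,None];p=a+t*(b-a)
    return np.c_[(p[:,:2]-C)@U,np.full(len(p),y),p[:,2]]
E
python3 - <<'E'
from h import *
np.set_printoptions(precision=4,suppress=True)
f=lambda x:np.array(x)/5+[254.6,119.6]
print('lid top edge',yplane('side',f([(155,405),(250,412),(350,420)]),-.045))
print('cheek outer corner',yplane('side',f([(130,436),(550,436)]),-.056))
E
```

```text
lid top edge [[-0.0863 -0.045   0.0731]
 [-0.0405 -0.045   0.0703]
 [ 0.0077 -0.045   0.0668]]
cheek outer corner [[-0.0978 -0.056   0.0624]
 [ 0.1002 -0.056   0.0733]]
```

Emit:
servo_tool(commands=[[0, 0, -0.001, 0], [0, 0, -0.002, 0], [0, 0, -0.002, 0], [0, 0, -0.002, 0]])

```text
time: 4.75
eef_pos: [0.5799, 0.0105, 0.0822]
tcp_rot: [[0.208, 0.978, 0.0], [0.978, -0.208, 0.0], [0.0, 0.0, -1.0]]
wrist_force: [-0.7, 0.3, -2.4]
finger_gap: 0.0242
```

Emit:
servo_tool(commands=[[0, -0.003, 0, 0], [0, -0.007, 0, 0], [0, -0.012, 0, 0], [0, -0.017, 0, 0], [0, -0.022, 0, 0], [0, -0.027, 0, 0], [0, -0.032, 0, 0], [0, -0.036, 0, 0], [0, -0.04, 0, 0], [0, -0.04, 0, 0]])

```text
time: 5.75
eef_pos: [0.5402, 0.019, 0.0822]
tcp_rot: [[0.208, 0.978, -0.0], [0.978, -0.208, 0.0], [0.0, -0.0, -1.0]]
wrist_force: [0.4, -1.1, -0.8]
finger_gap: 0.024
```

Run:
```python
from h import *
s=ctrl.sense();print(s['time'],s['eef_pos'],s['wrist_force'],s['ft_torque'],s['finger_gap'])
im=ctrl.capture('side')[...,::-1];cv2.imwrite('pics/s3.png',cv2.resize(im[120:230,235:385],None,fx=5,fy=5,interpolation=cv2.INTER_CUBIC))
```

```text
5.75 [0.54021173 0.01897076 0.08223408] [ 0.44505792 -1.11640279 -0.83115098] [-0.04378812  0.06624715  0.01056673] 0.02395515661880256
```

View pics/s3.png

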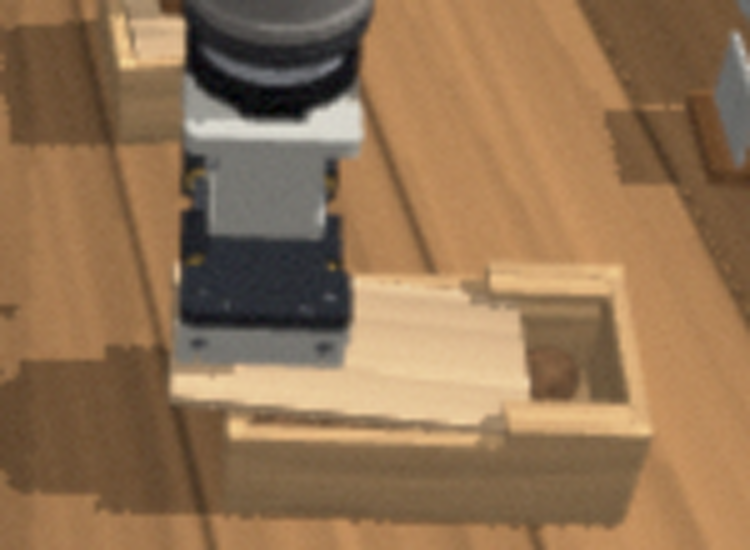

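The lid has slid over the lip at crop (230,425). Its far end is at crop (525,350), still in the grooves. I'll keep pulling.

Emit:
servo_tool(commands=[[0, -0.004, 0, 0], [0, -0.009, 0, 0], [0, -0.014, -0.001, 0], [0, -0.019, -0.001, 0], [0, -0.024, -0.001, 0], [0, -0.029, -0.001, 0], [0, -0.034, -0.001, 0], [0, -0.038, -0.001, 0], [0, -0.038, -0.001, 0]], grip_force=10)

```text
time: 6.7
eef_pos: [0.503, 0.0269, 0.0832]
tcp_rot: [[0.208, 0.978, -0.0], [0.978, -0.208, 0.0], [0.0, -0.0, -1.0]]
wrist_force: [0.3, 0.5, -1.4]
finger_gap: 0.024
```

Run:
```python
from h import *
s=ctrl.sense();print(s['time'],s['eef_pos'],s['wrist_force'],s['ft_torque'],s['finger_gap'])
im=ctrl.capture('side')[...,::-1];cv2.imwrite('pics/s4.png',cv2.resize(im[120:230,235:385],None,fx=5,fy=5,interpolation=cv2.INTER_CUBIC))
```

```text
6.7 [0.50300086 0.02688153 0.08323327] [ 0.32606969  0.47158874 -1.42424775] [0.02555492 0.04927881 0.03336006] 0.024012394853630558
```

View pics/s4.png

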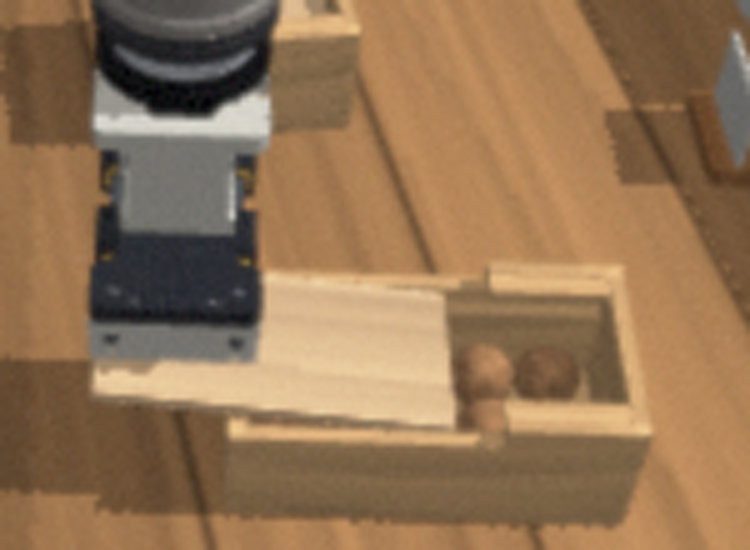

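The lid's far edge (crop x≈452) is now clear of the rails (crop x≈490). I'll grip firmly and lift straight up.

Emit:
servo_tool(commands=[[0, 0, 0, 0], [0, 0, 0, 0], [0, 0, -0.003, 0], [0, 0, -0.008, 0], [0, 0, -0.016, 0], [0, 0, -0.026, 0], [0, 0, -0.038, 0], [0, 0, -0.052, 0], [0, 0, -0.066, 0], [0, 0, -0.076, 0], [0, 0, -0.08, 0], [0, 0, -0.08, 0]], grip_force=30)

```text
time: 7.95
eef_pos: [0.5038, 0.0267, 0.1639]
tcp_rot: [[0.208, 0.978, 0.001], [0.978, -0.208, -0.0], [0.0, 0.001, -1.0]]
wrist_force: [-0.2, 0.4, -1.6]
finger_gap: 0.0237
```

Run:
```python
from h import *
s=ctrl.sense();print(s['time'],s['eef_pos'],s['wrist_force'],s['ft_torque'],s['finger_gap'])
im=ctrl.capture('side')[...,::-1];cv2.imwrite('pics/s5.png',cv2.resize(im[70:230,185:385],None,fx=3.5,fy=3.5,interpolation=cv2.INTER_CUBIC))
```

```text
7.95 [0.50381865 0.02671877 0.16391006] [-0.21606653  0.40687135 -1.57657344] [0.01392573 0.10031564 0.01681473] 0.02367832342638017
```

View pics/s5.png

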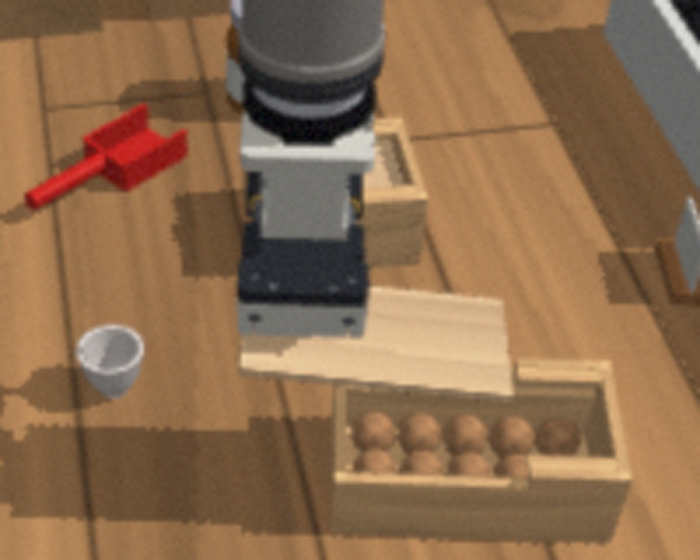

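Emit:
servo_tool(commands=[[-0.007, 0.004, 0, -0.3], [-0.022, 0.012, 0, -0.9], [-0.045, 0.025, 0, -1.8], [-0.075, 0.041, 0, -3], [-0.107, 0.058, 0, -4.3], [-0.139, 0.076, 0, -5.6], [-0.171, 0.093, 0, -6.9], [-0.203, 0.111, 0, -8.2], [-0.231, 0.126, 0, -9.3], [-0.252, 0.138, 0, -10.2], [-0.263, 0.144, 0, -10.6], [-0.267, 0.146, 0, -10.8]])

```text
time: 9.2
eef_pos: [0.5905, -0.266, 0.1621]
tcp_rot: [[0.022, 1.0, -0.001], [1.0, -0.022, 0.001], [0.001, -0.001, -1.0]]
wrist_force: [0.8, -0.6, -2.0]
finger_gap: 0.0239
```

Emit:
servo_tool(commands=[[0, 0, 0, 0], [0, 0, 0, 0], [0, 0, 0, 0]])

```text
time: 9.5
eef_pos: [0.5908, -0.2636, 0.1634]
tcp_rot: [[0.02, 1.0, -0.0], [1.0, -0.02, 0.0], [0.0, -0.0, -1.0]]
wrist_force: [-0.1, -1.0, -0.9]
finger_gap: 0.0237
```

Run:
```python
from h import *
s=ctrl.sense();print(s['time'],s['eef_pos'],s['tcp_rot'][0],s['wrist_force'],s['finger_gap'])
a=ctrl.capture('side')[...,::-1];b=ctrl.capture('scene')[...,::-1]
cv2.imwrite('pics/s6.png',np.hstack([cv2.resize(a[190:370,250:450],None,fx=2,fy=2),cv2.resize(b[130:310,60:260],None,fx=2,fy=2)]))
```

```text
9.5 [ 0.59081516 -0.26358187  0.16340952] [ 1.98417823e-02  9.99803131e-01 -6.17781247e-05] [-0.05270049 -0.98596285 -0.93534052] 0.023728512367752436
```

View pics/s6.png

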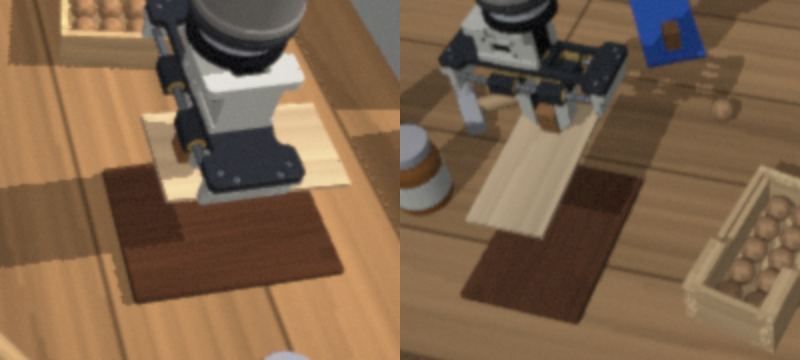

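Run:
```python
from h import *
print(cast('scene',[(54,228),(70,235),(86,228)],0.0), cast('scene',[(63,200)],.09))
```

```text
[[ 6.34923686e-01 -5.07628830e-01  0.00000000e+00]
 [ 6.46367461e-01 -4.55586018e-01  1.11022302e-16]
 [ 6.16365937e-01 -4.26049085e-01  0.00000000e+00]] [[ 0.60622102 -0.4663718   0.09      ]]
```

Emit:
servo_tool(commands=[[0, 0, 0.01, 0], [0, 0, 0.025, 0], [0, 0, 0.04, 0], [0, 0, 0.055, 0], [0, 0, 0.07, 0], [0, 0, 0.085, 0], [0, 0, 0.098, 0], [0, 0, 0.108, 0], [0, 0, 0.114, 0], [0, 0, 0.117, 0], [0, 0, 0.117, 0]])

```text
time: 10.7
eef_pos: [0.5909, -0.2648, 0.0461]
tcp_rot: [[0.021, 1.0, -0.0], [1.0, -0.021, 0.0], [0.0, -0.0, -1.0]]
wrist_force: [0.1, -0.7, -1.4]
finger_gap: 0.0236
```

The jar's near face is at y ≈ -0.43 and the gripper only reaches -0.36, so it is clear. I'll lower onto the board with a light grip so the lid can level itself.

Emit:
servo_tool(commands=[[0, 0, 0, 0], [0, 0, 0.002, 0], [0, 0, 0.004, 0], [0, 0, 0.006, 0], [0, 0, 0.008, 0], [0, 0, 0.01, 0], [0, 0, 0.012, 0], [0, 0, 0.0135, 0], [0, 0, 0.0145, 0], [0, 0, 0.0145, 0]], grip_force=6)

```text
time: 11.7
eef_pos: [0.5908, -0.2647, 0.0315]
tcp_rot: [[0.021, 1.0, -0.0], [1.0, -0.021, 0.0], [0.0, -0.0, -1.0]]
wrist_force: [-0.8, -0.5, -1.3]
finger_gap: 0.0238
```

Run:
```python
from h import *
s=ctrl.sense();print(s['time'],s['eef_pos'],s['wrist_force'],s['ft_torque'],s['finger_gap'])
a=ctrl.capture('side')[...,::-1];b=ctrl.capture('scene')[...,::-1]
cv2.imwrite('pics/s7.png',np.hstack([cv2.resize(a[190:370,250:450],None,fx=2,fy=2),cv2.resize(b[130:310,60:260],None,fx=2,fy=2)]))
```

```text
11.7 [ 0.59084454 -0.26472555  0.03149696] [-0.75743463 -0.47492753 -1.27123317] [ 0.01530196  0.04091774 -0.00081041] 0.023822722606514635
```

View pics/s7.png

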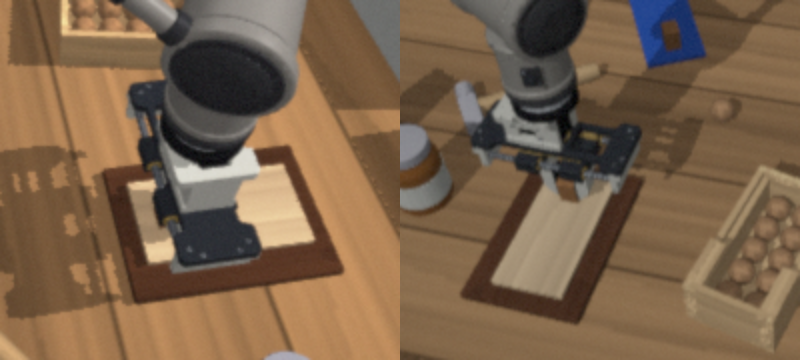

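Emit:
servo_tool(commands=[[0, 0, 0.001, 0], [0, 0, 0.002, 0], [0, 0, 0.002, 0], [0, 0, 0.002, 0]], grip_force=4)

```text
time: 12.2
eef_pos: [0.5909, -0.2648, 0.0296]
tcp_rot: [[0.021, 1.0, 0.0], [1.0, -0.021, 0.0], [0.0, 0.0, -1.0]]
wrist_force: [0.3, 0.1, -1.1]
finger_gap: 0.0236
```

Emit:
servo_tool(commands=[[0, 0, 0.001, 0], [0, 0, 0.0015, 0], [0, 0, 0.0015, 0]])

```text
time: 12.5
eef_pos: [0.591, -0.2648, 0.0289]
tcp_rot: [[0.021, 1.0, 0.001], [1.0, -0.021, -0.0], [-0.0, 0.001, -1.0]]
wrist_force: [-1.4, 0.7, 5.6]
finger_gap: 0.0241
```

Upward force shows contact at z = 0.0289, against 0.0288 expected. I'll release and retreat.

Emit:
servo_tool(commands=[[0, 0, 0, 0], [0, 0, 0, 0], [0, 0, 0, 0], [0, 0, 0, 0], [0, 0, 0, 0]], gripper=0.06)

```text
time: 13.0
eef_pos: [0.5908, -0.2648, 0.0281]
tcp_rot: [[0.021, 1.0, -0.0], [1.0, -0.021, 0.0], [0.0, -0.0, -1.0]]
wrist_force: [0.6, -0.7, -0.0]
finger_gap: 0.0579
```

Emit:
servo_tool(commands=[[0, 0, -0.008, 0], [0, 0, -0.02, 0], [0, 0, -0.04, 0], [0, 0, -0.065, 0], [0, 0, -0.09, 0], [0, 0, -0.115, 0], [0, 0, -0.14, 0], [0, -0.04, -0.14, 0], [0, -0.08, -0.14, 0], [0, -0.12, -0.14, 0], [0, -0.14, -0.14, 0], [0, -0.14, -0.14, 0]])

```text
time: 14.2
eef_pos: [0.449, -0.2619, 0.1698]
tcp_rot: [[0.023, 1.0, 0.001], [1.0, -0.023, -0.001], [-0.001, 0.001, -1.0]]
wrist_force: [0.1, -1.0, 0.3]
finger_gap: 0.0598
```

Run:
```python
from h import *
s=ctrl.sense();print(s['time'],s['eef_pos'],s['wrist_force'],s['finger_gap'])
A=ctrl.capture('side');B=ctrl.capture('scene')
for n,im,roi in (('side',A,(295,260,425,342)),('scene',B,(90,205,185,295))):
    x0,y0,x1,y1=roi;h=cv2.cvtColor(im,cv2.COLOR_RGB2HSV);m=np.zeros(h.shape[:2],np.uint8)
    m[y0:y1,x0:x1]=((h[...,2]>125)&(h[...,1]<110))[y0:y1,x0:x1]
    m=cv2.morphologyEx(m,cv2.MORPH_OPEN,np.ones((3,3)))
    c=max(cv2.findContours(m,0,2)[0],key=cv2.contourArea)
    print(n,cv2.boundingRect(c),cv2.minAreaRect(cast(n,c[:,0],.02)[:,:2].astype(np.float32)*1000))
a=A[...,::-1];b=B[...,::-1]
cv2.imwrite('pics/s8.png',np.hstack([cv2.resize(a[70:370,230:450],None,fx=1.8,fy=1.8),cv2.resize(b[30:330,60:280],None,fx=1.8,fy=1.8)]))
```

```text
14.2 [ 0.4490127  -0.26189167  0.16976465] [ 0.11221376 -0.96299934  0.27589861] 0.0598114993577661
side (314, 272, 94, 51) ((646.2000122070312, -265.5048522949219), (93.33167266845703, 179.58583068847656), 88.81570434570312)
scene (106, 215, 61, 64) ((648.2426147460938, -264.20050048828125), (90.07061767578125, 178.43458557128906), 88.72264099121094)
```

View pics/s8.png

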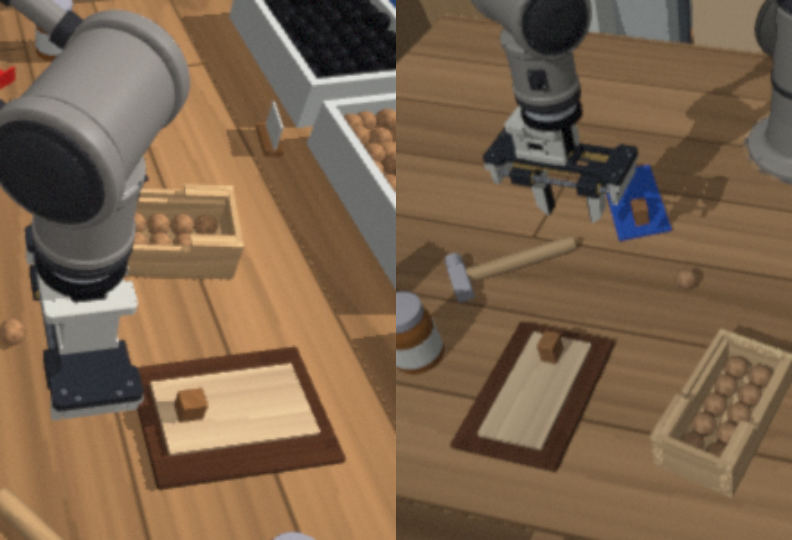

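The lid lies flat with its block up. It measures 179 x 91 mm at board-top height, centred at (0.647, -0.265), against the board centre (0.646, -0.267). The arm is clear, so I'll hand in.

Run:
```python
from h import *
a=np.load('pics/scene0.npy').astype(int);b=ctrl.capture('scene').astype(int)
print('short box change',np.abs(a-b)[228:302,338:400].mean(), np.abs(a-b)[228:302,338:400].max())
print(ctrl.job_done())
```

```text
short box change 2.395887823307178 11
the job is handed in; nothing more can be done
None
```

The long box's lid now lies flat, block up, on the middle of the dark board, and the job is handed in. I raised its block end about 15 mm at the grip, slid it about 78 mm out over the lip, and lowered it until the wrist force showed contact. I then released it and backed the arm off. That took about 14 s of the 38 s allowed.

Last checks before hand-in:
- **Position:** the lid's centre measures (0.646–0.648, -0.265) in the two cameras, within a few mm of the board's centre at about (0.646, -0.267).
- **Flatness:** the lid's outline at board-top height fits its real size (178–180 x 90–93 mm), and contact came at the expected height.
- **Short box:** its image patch is unchanged apart from noise, so I take its lid as not moved.
- **Gripper:** the fingers are open and clear of everything.

**Disagreements:**
- The two cameras differed by up to 6 mm on the board's centre, well inside the 35 mm allowed.
- My first picture check of the tilt read about 4°, less than the lift implied, so I raised it 2 mm more before pulling.

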